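# Find the loose hold-down clamp by feel and tag it

### The arm

A 6-joint arm with a two-finger parallel gripper is mounted at the origin on the work surface. World frame = base frame: x ahead of the robot, y to its left, z up, the work surface at z = 0. Lengths are in mm, angles in rad, forces in N, time in s.
With the tool pointing down it reaches from about 350 to 975 mm from the base axis. Payload 7.1 kg.
Tool frame: the origin (TCP) lies between the finger pads; the fingertips stand 19 mm ahead of it and the grasp point (between the pads) is the TCP (ctrl.finger_overhang is the distance from the TCP to the fingertips, in mm); z points along the fingers, y is the line along which they close (so a half turn about z gives the same grasp; the last joint's range is limited). The gripper opens to 88 mm and grips with 3 to 60 N. Pads are 20 mm wide; open, the fingers measure 115 mm over their backs; the gripper's body (75 mm by 178 mm) begins 61 mm behind the grasp point.
Start: joints at [1.318, 0.423, 1.63, -0, 1.089, -0.019], TCP at [144.766, 607.987, 241.675] pointing down, gripper open.
Joint ranges: [-3, 3], [-0.9, 2.11], [0.09, 2.58], [-1.31, 4.45], [0.11, 2.69], [-2.54, 2.54]. Speed limits (rad/s): [2.39, 2.39, 3.01, 3.14, 3.14, 3.14].

### API

Orientations are given as a rotation vector (axis times angle).
In Python, from workcell import ctrl gives the robot as it stands. The module is installed in compiled form; this text tells all that it offers.
- The arm moves only by the tool arm_command, never from a script. Its argument "rows" is one flat list of numbers, 7 for each row, row after row: the turn, a rotation vector about the tool's x, y, z scaled (see below), then the shift along the tool's x, y, z scaled (see below), then the opening, from -1 (shut) to 1 (fully open). A call has 1 to 5 rows; each row is the pose to reach, as a shift and turn from the pose commanded when the call began, along the tool's axes at that moment, turning the shorter way round; what a row does not reach only later rows make up. The controller multiplies each number of a shift by 80 mm and each number of a turn by 180 degrees. A row lasts 1/10 s, in which the tool goes at most 50 mm and 8.59 degrees, less where a joint would pass 70% of its speed; a pose out of reach is approached as far as the arm can. A call with a number of a shift or a turn outside -1 to 1 is refused whole. A call with a gripper value outside its range is refused whole. The fingers move at their own pace and stop on an object; the grip force is fixed at half the most. Time passes only in rows, so rows that repeat a pose let the fingers close. It gives the time, the measured TCP pose, the force, the opening and the grip force at its end, in the units of the state.
- ctrl.get_obs(): the state, without advancing time (a new reading comes with each control period).
- ctrl.get_image(name): name is "scene" or "top" or "wrist"; returns (picture, depth): 384x512x3 uint8, red, green, blue; 384x512 float32, mm along the optical axis (not along the pixel's ray), 0 where there is no reading.
- ctrl.camera_params(name): a dict with "camera_matrix" (3x3 intrinsics, pixels), "world_to_cam" (4x4, takes a point from world to camera coordinates); the wrist camera has in their place "tool_from_camera" (4x4, takes a point from camera to tool coordinates, whose origin is the TCP and whose axes are the flange's). Camera axes: x right, y down, z forward; pixel columns grow to the right and rows downward; lengths in mm; the calibration is good to about 2 mm. A picture is of the moment at which its call begins: read the wrist's pose just before it. camera_params takes no time and is no camera call.
- ctrl.close_job(): hands the job in; it is judged then, once.
The state is a dict: "t": time; "qpos": joint angles; "qvel": joint speeds; "joint_torque": joint torques, N m; "ee_pos": TCP position; "orientation": TCP orientation; "ft_force": force on the tool from outside, world axes, zero at the start; "moment": the same for the moment, N m; "width": finger opening in mm; "grasp_force": force on a finger pad.
Only numpy, scipy, OpenCV 4.12 (cv2) and the standard library are available. Lean on these libraries where they do the work, as an engineer would, in place of code of your own. Each camera call takes 0.05 s, during which the arm holds its last target. There are 200 camera calls.

### The job

One of the four clamps that hold the long bar has worked loose. Try the levers by pushing their ball ends sideways, gently (never more than 15 N, so push rather than grip): a tight one only springs and must stay as it was, but swing the loose one round by two or three centimetres at the ball and leave it there. Then put the large steel tag ring over the loose clamp's stud so that it lies flat on the hub, let go, and leave everything else where it is.

Things in the scene. Friction and masses are not known exactly. Their poses are not given: they have to be found in the camera images.
- clamp_a: One of four like clamps in a row, 125 mm apart in any order, on a steel bed plate. Origin: on the screw axis, on the plate's top (15 mm above the table); z up, x along the strap to the bar, lever to -x (within 0.2 rad at the start). Strap 36 mm wide, x -39 to +96 mm, top 40 mm above the origin; on it the turning hub, radius 17 mm, flat top at 62 mm; from it a stud, radius 8 mm, up to 95 mm.
- lever_a: Clamp_a's lever. Origin: centre of the ball, radius 12 mm, on its end: 85 mm from the screw axis, 51 mm above the clamp's origin, on a 10 mm rod. Levers are springy: the end gives 0.5 mm per N sideways and springs back. A tight screw holds still beyond 20 N at the ball; a loose one turns, either way, at 4 to 7 N and stays where left. All look the same.
- clamp_b: Another clamp, just like clamp_a.
- lever_b: Clamp_b's lever, origin at its ball's centre, like lever_a.
- clamp_c: Another clamp, just like clamp_a.
- lever_c: Clamp_c's lever, origin at its ball's centre, like lever_a.
- clamp_d: Another clamp, just like clamp_a.
- lever_d: Clamp_d's lever, origin at its ball's centre, like lever_a.
- tag_ring: The tag: a plain steel ring lying flat on the table to the left of the clamps, outside diameter 48 mm, hole 30 mm, 20 mm high, 90 g. Origin: on its axis, at its underside; z up. It drops over a stud with 7 mm to spare all round and lies on the hub's shoulder (62 mm above the clamp's origin), clear of the lever rod.
- collar: Bystander: a smaller steel collar, outside 30 mm, hole 12 mm (too small for a stud), 16 mm high. Origin at its underside.
- offcut: Bystander: copper block 30 x 34 x 14 mm lying on the bed plate between two clamps.
- drift: Bystander: square steel drift, 14 x 70 x 14 mm, lying on top of the long bar that the clamps hold (bar top 45 mm above the table).
There are look-alikes about, which are no part of the job. Leave any black or turquoise look-alike of the tag_ring alone.

How it is judged:
By the outcome, as a careful person would: the job done as asked, in the order asked, and still so for the second after the job is handed in, with the robot touching nothing.
It also fails if it takes over 72 s, if anything falls off the work surface, if the arm or the gripper's body presses on something with over 40 N, if the wrist force passes 120 N, or if a joint passes its speed limit or range.

## Working session

There is one attempt and no reset: what is moved stays moved. The work goes in short steps, Python scripts to look and compute and a tool call to move; the robot and the scene stay as the last step left them, time stands still between calls to the robot, and variables do not carry over. Pictures are saved under pics/ and viewed, at most 10 in all, crops included, and the job is handed in when it is done.

Besides the shell and the picture viewer there is one more tool, called after "Request:" by a JSON object that holds its "api" and its "payload", one argument or row to a line. arm_command: Moves the arm, as the interface text tells. Shifts and turns lie within -1 to 1; 1 stands for 80 mm of shift or 180 degrees of turn. Its arguments: {"type":"object","properties":{"rows":{"type":"array","items":{"type":"number"}}},"required":["rows"]}

```bash
mkdir -p pics; cat > h.py <<'E'
from workcell import ctrl
import numpy as np, cv2
from scipy.spatial.transform import Rotation as R
def snap(n,f):
    o=ctrl.get_obs(); im,d=ctrl.get_image(n); np.savez(f'pics/{f}.npz',im=im,d=d,p=o['ee_pos'],r=o['orientation'])
    cv2.imwrite(f'pics/{f}.png',im[:,:,::-1]); return im,d
def cloud(n,f):
    z=np.load(f'pics/{f}.npz'); d=z['d']; c=ctrl.camera_params(n); K=c['camera_matrix']
    v,u=np.mgrid[:d.shape[0],:d.shape[1]]
    P=np.stack([(u-K[0,2])/K[0,0]*d,(v-K[1,2])/K[1,1]*d,d,np.ones_like(d)],-1)
    if n=='wrist':
        T=np.eye(4); T[:3,:3]=R.from_rotvec(z['r']).as_matrix(); T[:3,3]=z['p']; M=T@np.array(c['tool_from_camera'])
    else: M=np.linalg.inv(c['world_to_cam'])
    return (P@M.T)[...,:3]
E
python3 - <<'E'
from h import *
o=ctrl.get_obs(); print({k:np.round(v,3) for k,v in o.items()}, ctrl.finger_overhang)
print(R.from_rotvec(o['orientation']).as_matrix().round(3))
a,_=snap('top','top1'); b,_=snap('scene','sc1')
cv2.imwrite('pics/top1b.png',cv2.resize(a[:,:,::-1],(800,600)))
E
```

```text
{'t': np.float64(0.0), 'qpos': array([ 1.318,  0.424,  1.631, -0.   ,  1.089, -0.019]), 'qvel': array([ 0.001, -0.002,  0.001,  0.   ,  0.   , -0.001]), 'joint_torque': array([ 2.0000e-03, -5.4464e+01, -2.7367e+01,  6.4000e-02,  2.3000e-02,
       -0.0000e+00]), 'ee_pos': array([144.645, 607.48 , 240.917]), 'orientation': array([-3.66e-01, -3.12e+00,  2.00e-03]), 'ft_force': array([ 1.228, -0.575,  0.658]), 'moment': array([0.028, 0.028, 0.036]), 'grasp_force': np.float64(0.0), 'width': np.float64(87.787)} 19.0
[[-0.973  0.232 -0.   ]
 [ 0.232  0.973 -0.001]
 [ 0.    -0.002 -1.   ]]
```

View pics/top1b.png

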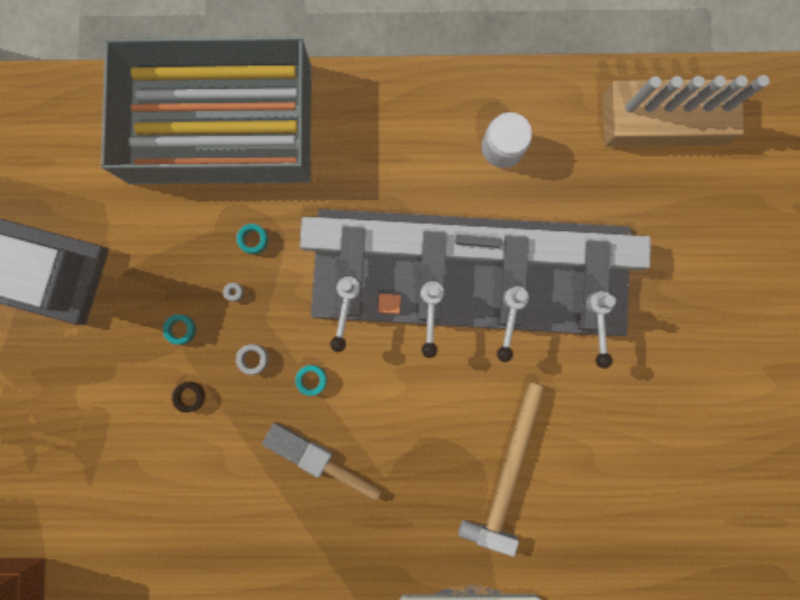

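View pics/sc1.png

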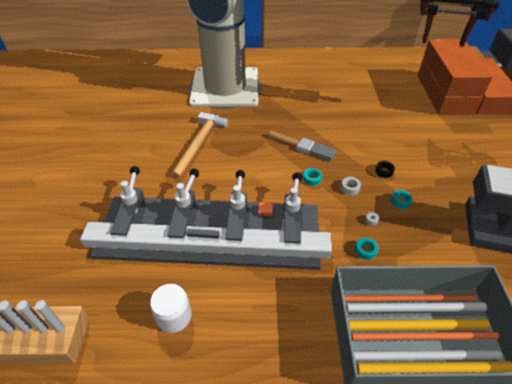

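The top view (800x600) has +x up and +y left. The four balls are near (338,344), (429,350), (505,354) and (604,360), with the studs about 55 px above them. The steel ring is at (251,359), with turquoise look-alikes at (310,380) and (251,238), among others. The scene view shows the same layout.

```bash
python3 - <<'E'
from h import *
P=cloud('top','top1'); im=np.load('pics/top1.npz')['im'].astype(int)
s=.64
def blob(u,v,r,zlo,zhi,dark=None):
    u*=s;v*=s
    p=P[int(v-r):int(v+r)+1,int(u-r):int(u+r)+1].reshape(-1,3); c=im[int(v-r):int(v+r)+1,int(u-r):int(u+r)+1].reshape(-1,3)
    m=(p[:,2]>zlo)&(p[:,2]<zhi)
    if dark: m&=c.max(1)<60
    q=p[m]; return np.r_[q.mean(0),(q.min(0)[:2]+q.max(0)[:2])/2,q.max(0)[:2]-q.min(0)[:2],len(q)].round(1)
for n,u,v in [('b1',338,344),('b2',429,350),('b3',505,354),('b4',604,360)]: print(n,blob(u,v,9,55,90,1))
for n,u,v in [('s1',347,286),('s2',432,290),('s3',517,295),('s4',603,300)]: print(n,blob(u,v,12,95,120),blob(u,v,12,70,90))
print('ring',blob(251,359,12,12,30)); print('coll',blob(232,292,9,10,30))
print('tq',blob(310,380,13,12,30))
E
```

```text
b1 [494.9 196.   75.5 495.6 197.8  18.5  18.4  43. ]
b2 [485.7  61.7  76.2 485.7  63.   18.4  16.1  39. ]
b3 [479.3 -48.2  75.3 479.3 -48.3  16.2  17.6  46. ]
b4 [ 469.7 -192.3   74.6  469.3 -192.3   16.2   16.1   49. ]
s1 [579.3 181.  109.6 579.4 180.6  14.9  13.4  44. ] [576.3 181.   76.8 574.3 181.3  41.7  32.7 133. ]
s2 [571.2  57.4 109.2 571.5  57.1  15.9  15.5  46. ] [569.   58.   77.3 567.6  57.5  39.2  30.2 128. ]
s3 [562.9 -66.8 108.9 562.7 -67.4  13.7  16.   49. ] [561.1 -64.5  77.  559.8 -67.2  39.1  33.1 129. ]
s4 [ 555.1 -190.5  108.1  555.6 -191.7   14.3   15.8   55. ] [ 552.9 -187.9   77.2  550.8 -191.1   41.4   31.9  137. ]
ring [473.6 338.   19.7 473.  338.1  46.6  45.7 197. ]
coll [580.1 370.3  15.9 579.7 371.3  27.7  30.   99. ]
tq [439.9 245.5  19.7 440.6 246.3  46.4  47.1 190. ]
```

Request:
{"api": "arm_command", "payload": {
  "rows": [0,0,-0.0744,0,0,0,0.14,0,0,-0.0744,0,0,0,0.14]
}}

```text
t: 0.3
ee_pos: [144.7, 607.7, 241.2]
orientation: [0.008, -3.141, 0.002]
ft_force: [0.5, 0.3, 0.1]
width: 75.0
grasp_force: 0.0
```

Request:
{"api": "arm_command", "payload": {
  "rows": [0,0,0,-0.875,-1,0,0.14,0,0,0,-0.875,-1,0,0.14,0,0,0,-0.875,-1,0,0.14]
}}

```text
t: 0.6
ee_pos: [216.7, 524.2, 241.0]
orientation: [-0.004, -3.141, 0.005]
ft_force: [0.4, -0.3, 0.5]
width: 52.2
grasp_force: 0.0
```

Request:
{"api": "arm_command", "payload": {
  "rows": [0,0,0,-0.875,-1,0,0.14,0,0,0,-0.875,-1,0,0.14,0,0,0,-0.875,-1,0,0.14]
}}

```text
t: 0.9
ee_pos: [286.6, 445.0, 241.4]
orientation: [-0.005, -3.141, 0.003]
ft_force: [-0.4, -0.0, -1.0]
width: 50.0
grasp_force: 0.0
```

Request:
{"api": "arm_command", "payload": {
  "rows": [0,0,0,-0.875,-1,0,0.14,0,0,0,-0.875,-1,0,0.14,0,0,0,-0.875,-1,0,0.14]
}}

```text
t: 1.2
ee_pos: [356.8, 365.7, 241.6]
orientation: [0.005, 3.141, -0.001]
ft_force: [-1.0, 0.1, -0.2]
width: 50.0
grasp_force: 0.0
```

Request:
{"api": "arm_command", "payload": {
  "rows": [0,0,0,-0.875,-1,0,0.14,0,0,0,-0.875,-1,0,0.14,0,0,0,-0.875,-1,0,0.14]
}}

```text
t: 1.5
ee_pos: [427.0, 286.2, 241.7]
orientation: [0.005, 3.141, -0.0]
ft_force: [-0.8, 0.5, 0.2]
width: 50.1
grasp_force: 0.0
```

Request:
{"api": "arm_command", "payload": {
  "rows": [0,0,0,-0.875,-1,0,0.14,0,0,0,-0.875,-1,0,0.14,0,0,0,-0.875,-1,0,0.14,0,0,0,-0.875,-1,0,0.14]
}}

```text
t: 1.9
ee_pos: [495.0, 208.3, 241.4]
orientation: [-0.003, -3.141, -0.001]
ft_force: [-0.0, 0.6, -1.5]
width: 50.3
grasp_force: 0.0
```

Request:
{"api": "arm_command", "payload": {
  "rows": [0,0,0,0,-0.14,1,0.136,0,0,0,0,-0.14,1,0.136]
}}

```text
t: 2.1
ee_pos: [493.0, 198.3, 160.1]
orientation: [0.002, -3.141, -0.001]
ft_force: [-0.3, 0.0, -0.4]
width: 49.9
grasp_force: 0.0
```

Request:
{"api": "arm_command", "payload": {
  "rows": [0,0,0,0,0,1,0.136,0,0,0,0,0,1,0.136,0,0,0,0,0,1,0.136]
}}

```text
t: 2.4
ee_pos: [490.7, 197.6, 78.0]
orientation: [0.003, -3.134, 0.004]
ft_force: [0.6, 0.4, -0.5]
width: 49.8
grasp_force: 0.0
```

Request:
{"api": "arm_command", "payload": {
  "rows": [0,0,0,0,0,0.12,0.136,0,0,0,0,-0.12,0.12,0.136,0,0,0,0,-0.12,0.12,0.136]
}}

```text
t: 2.7
ee_pos: [495.2, 187.0, 73.4]
orientation: [0.0, 3.14, 0.001]
ft_force: [-0.0, 0.7, 0.2]
width: 50.0
grasp_force: 0.0
```

Request:
{"api": "arm_command", "payload": {
  "rows": [0,0,0,0,-0.025,0,0.136,0,0,0,0,-0.025,0,0.136]
}}

```text
t: 2.9
ee_pos: [495.3, 185.0, 73.1]
orientation: [0.001, 3.14, 0.001]
ft_force: [-0.2, 0.8, -0.1]
width: 49.7
grasp_force: 0.0
```

Request:
{"api": "arm_command", "payload": {
  "rows": [0,0,0,0,-0.025,0,0.136,0,0,0,0,-0.025,0,0.136]
}}

```text
t: 3.1
ee_pos: [495.1, 183.4, 72.6]
orientation: [0.001, 3.141, 0.001]
ft_force: [-0.9, 2.9, 1.7]
width: 50.1
grasp_force: 1.3
```

Request:
{"api": "arm_command", "payload": {
  "rows": [0,0,0,0,-0.025,0,0.136,0,0,0,0,-0.025,0,0.136]
}}

```text
t: 3.3
ee_pos: [494.8, 181.4, 72.3]
orientation: [0.0, 3.141, 0.001]
ft_force: [-0.8, 3.9, 2.8]
width: 49.9
grasp_force: 2.2
```

Request:
{"api": "arm_command", "payload": {
  "rows": [0,0,0,0,-0.0125,0,0.136,0,0,0,0,-0.0125,0,0.136,0,0,0,0,-0.0125,0,0.136]
}}

```text
t: 3.6
ee_pos: [494.7, 180.5, 72.2]
orientation: [-0.0, -3.142, -0.001]
ft_force: [-1.7, 4.8, 3.2]
width: 49.9
grasp_force: 2.3
```

Request:
{"api": "arm_command", "payload": {
  "rows": [0,0,0,0,-0.0125,0,0.136,0,0,0,0,-0.0125,0,0.136]
}}

```text
t: 3.8
ee_pos: [494.5, 179.4, 72.1]
orientation: [-0.0, -3.141, -0.0]
ft_force: [-2.2, 4.2, 3.5]
width: 50.0
grasp_force: 2.4
```

Request:
{"api": "arm_command", "payload": {
  "rows": [0,0,0,0,-0.0125,0,0.136,0,0,0,0,-0.0125,0,0.136]
}}

```text
t: 4.0
ee_pos: [494.3, 178.4, 72.0]
orientation: [-0.0, -3.141, -0.0]
ft_force: [-2.4, 5.3, 3.4]
width: 49.7
grasp_force: 2.4
```

Request:
{"api": "arm_command", "payload": {
  "rows": [0,0,0,0,-0.0125,0,0.136,0,0,0,0,-0.0125,0,0.136]
}}

```text
t: 4.2
ee_pos: [494.2, 177.3, 72.0]
orientation: [-0.0, -3.141, -0.0]
ft_force: [-2.6, 5.1, 3.0]
width: 49.8
grasp_force: 2.4
```

Request:
{"api": "arm_command", "payload": {
  "rows": [0,0,0,0,-0.025,0,0.136,0,0,0,0,-0.05,0,0.136]
}}

```text
t: 4.4
ee_pos: [493.9, 173.3, 71.8]
orientation: [0.0, -3.14, 0.0]
ft_force: [-4.7, 4.2, 1.4]
width: 49.8
grasp_force: 2.5
```

Request:
{"api": "arm_command", "payload": {
  "rows": [0,0,0,0,-0.025,0,0.136,0,0,0,0,-0.05,0,0.136]
}}

```text
t: 4.6
ee_pos: [493.8, 169.2, 71.8]
orientation: [0.0, -3.14, 0.0]
ft_force: [-4.2, 5.1, 0.3]
width: 50.1
grasp_force: 2.4
```

Request:
{"api": "arm_command", "payload": {
  "rows": [0,0,0,0,-0.03,0,0.136,0,0,0,0,-0.06,0,0.136,0,0,0,0,-0.09,0,0.136,0,0,0,0,-0.12,0,0.136,0,0,0,0,-0.155,0,0.136]
}}

```text
t: 5.1
ee_pos: [493.6, 156.7, 71.6]
orientation: [0.0, -3.139, 0.001]
ft_force: [-3.6, 4.1, 0.8]
width: 50.4
grasp_force: 2.1
```

Request:
{"api": "arm_command", "payload": {
  "rows": [0,0,0,0,0.05,0,0.136,0,0,0,0,0.15,0,0.136,0,0,0,0,0.15,0,0.136]
}}

```text
t: 5.4
ee_pos: [495.2, 169.6, 72.1]
orientation: [-0.001, 3.141, 0.0]
ft_force: [0.2, 0.8, 0.6]
width: 50.2
grasp_force: 0.0
```

Request:
{"api": "arm_command", "payload": {
  "rows": [0,0,0,0,0,-0.5,0.136,0,0,0,0,0,-1,0.136,0,0,0,0,0,-1,0.136]
}}

```text
t: 5.7
ee_pos: [497.9, 169.9, 156.5]
orientation: [-0.001, 3.133, 0.004]
ft_force: [0.6, 0.1, -0.7]
width: 49.7
grasp_force: 0.0
```

```bash
python3 - <<'E'
from h import *
print(ctrl.get_obs()['ee_pos']); im,d=snap('wrist','w1'); snap('top','top2')
P=cloud('top','top2'); im=np.load('pics/top2.npz')['im'].astype(int)
m=(abs(P[...,2]-72)<14)&(im.max(2)<60)&(abs(P[...,0]-485)<30)
l,s,n=None,None,0
k,lab,st,c=cv2.connectedComponentsWithStats(m.astype(np.uint8))
for i in range(1,k):
    if st[i,4]>8: print(st[i,4],c[i].round(),P[lab==i].mean(0).round(1))
E
```

```text
[497.88197844 169.88359425 156.52816914]
58 [274. 224.] [485.8  63.2  75.3]
59 [323. 226.] [479.6 -47.6  75.6]
61 [386. 230.] [ 469.6 -192.2   74.6]
```

View pics/w1.png

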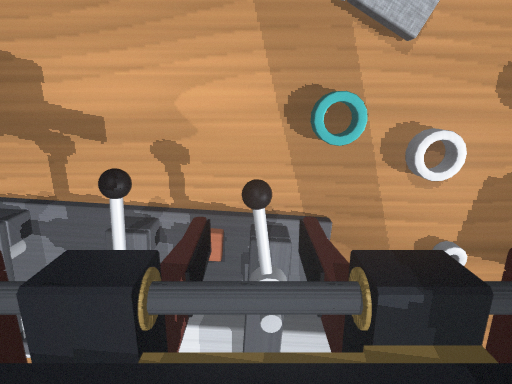

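The wrist view shows lever 1's ball at (257,194), now swung to the -y side of its stud. The steel ring is at (437,155) and the turquoise look-alike at (341,118).

```bash
python3 - <<'E'
from h import *
P=cloud('wrist','w1')
def f(u,v,r,lo,hi):
    p=P[v-r:v+r+1,u-r:u+r+1].reshape(-1,3); q=p[(p[:,2]>lo)&(p[:,2]<hi)]
    print(q.mean(0).round(1),((q.min(0)+q.max(0))/2).round(1),np.ptp(q,0).round(1),len(q))
f(257,194,18,64,90); f(437,155,34,15,28); f(341,118,34,15,28); f(271,324,12,95,125)
E
```

```text
[493.7 172.6  74.1] [496.7 172.4  71.9] [26.9 22.6 15.6] 766
[471.9 339.1  19.8] [472.2 339.9  18.8] [46.9 47.6  7.6] 1483
[438.8 246.4  19.9] [439.6 246.8  18.8] [46.8 47.4  7.5] 1483
[578.7 182.3 110.3] [579.7 182.4 107.7] [15.7 15.2  8.7] 343
```

Request:
{"api": "arm_command", "payload": {
  "rows": [0,0,0,0.15,1,0,0.7,0,0,0,0.15,1,0,0.7]
}}

```text
t: 6.0
ee_pos: [482.0, 249.6, 150.7]
orientation: [-0.003, -3.14, 0.001]
ft_force: [-0.2, -0.3, 0.2]
width: 62.5
grasp_force: 0.0
```

Request:
{"api": "arm_command", "payload": {
  "rows": [0,0,0,0.15,1,0,0.7,0,0,0,0.15,1,0,0.7,0,0,0,0.15,1,0,0.7,0,0,0,0.15,1,0,0.7]
}}

```text
t: 6.4
ee_pos: [469.6, 328.6, 150.4]
orientation: [0.003, -3.139, 0.003]
ft_force: [0.1, -0.3, -0.1]
width: 74.8
grasp_force: 0.0
```

```bash
python3 - <<'E'
from h import *
print(ctrl.get_obs()['ee_pos']); im,d=snap('wrist','w2'); P=cloud('wrist','w2')
m=(abs(P[...,2]-19)<5)&(np.hypot(P[...,0]-472,P[...,1]-339)<36); q=P[m]; print(len(q),q.mean(0),q.min(0),q.max(0))
E
```

```text
[469.62532643 328.55322641 150.38587966]
1313 [471.70185933 340.36340751  19.9029311 ] [448.90675133 316.71537906  14.00857242] [495.93999894 363.6360632   22.6681158 ]
```

Request:
{"api": "arm_command", "payload": {
  "rows": [0,0,0,-0.03,0.135,0.8,0.7,0,0,0,-0.03,0.135,0.8,0.7,0,0,0,-0.03,0.135,0.8,0.7]
}}

```text
t: 6.75
ee_pos: [471.5, 337.4, 85.4]
orientation: [-0.002, -3.136, 0.006]
ft_force: [-0.2, 0.0, 0.5]
width: 74.5
grasp_force: 0.0
```

Request:
{"api": "arm_command", "payload": {
  "rows": [0,0,0,0,0,0.4,0.7,0,0,0,0,0,0.7,0.7,0,0,0,0,0,0.76,0.7,0,0,0,0,0,0.76,0.7]
}}

```text
t: 7.15
ee_pos: [473.3, 339.0, 27.7]
orientation: [-0.001, -3.141, 0.001]
ft_force: [-0.2, -0.0, 0.2]
width: 74.4
grasp_force: 0.0
```

Request:
{"api": "arm_command", "payload": {
  "rows": [0,0,0,0,0,0,0.3,0,0,0,0,0,0,0,0,0,0,0,0,0,-0.2,0,0,0,0,0,0,-0.2,0,0,0,0,0,0,-0.2]
}}

```text
t: 7.65
ee_pos: [473.6, 339.9, 28.2]
orientation: [-0.0, 3.141, 0.001]
ft_force: [-1.4, -1.2, 7.0]
width: 47.9
grasp_force: 30.0
```

Request:
{"api": "arm_command", "payload": {
  "rows": [0,0,0,0,0,-0.3,-0.2,0,0,0,0,0,-0.7,-0.2,0,0,0,0,0,-1,-0.2]
}}

```text
t: 7.95
ee_pos: [473.1, 339.7, 108.6]
orientation: [-0.0, 3.141, 0.0]
ft_force: [0.1, 0.4, -1.2]
width: 47.4
grasp_force: 30.0
```

Request:
{"api": "arm_command", "payload": {
  "rows": [0,0,0,0,0,-0.4,-0.2,0,0,0,0,0,-0.7,-0.2,0,0,0,0,0,-0.7,-0.2]
}}

```text
t: 8.25
ee_pos: [474.8, 340.8, 166.6]
orientation: [-0.0, 3.136, 0.005]
ft_force: [0.7, -0.6, -0.5]
width: 47.8
grasp_force: 30.0
```

Request:
{"api": "arm_command", "payload": {
  "rows": [0,0,0,-0.3,-0.4,0,-0.2,0,0,0,-0.65,-0.9,0,-0.2,0,0,0,-0.65,-1,0,-0.2,0,0,0,-0.65,-1,0,-0.2]
}}

```text
t: 8.65
ee_pos: [524.6, 257.9, 161.9]
orientation: [-0.004, -3.139, 0.002]
ft_force: [-0.5, -0.4, -2.1]
width: 47.9
grasp_force: 30.0
```

Request:
{"api": "arm_command", "payload": {
  "rows": [0,0,0,-0.3,-0.4,0,-0.2,0,0,0,-0.5,-0.7,0,-0.2,0,0,0,-0.65,-0.97,0,-0.2,0,0,0,-0.67,-0.97,0,-0.2,0,0,0,-0.67,-0.97,0,-0.2]
}}

```text
t: 9.15
ee_pos: [578.0, 182.8, 162.5]
orientation: [-0.001, -3.14, -0.0]
ft_force: [0.5, -0.1, -0.7]
width: 47.7
grasp_force: 30.0
```

```bash
python3 - <<'E'
from h import *
print(ctrl.get_obs()['ee_pos'],ctrl.get_obs()['width']); im,d=snap('wrist','w3'); snap('top','top3'); s,_=snap('scene','sc3')
cv2.imwrite('pics/sc3c.png',cv2.resize(np.hstack([s[130:290,210:400],im[200:384:1,150:400][:160]])[:,:,::-1],None,fx=1.8,fy=1.8))
E
```

```text
[578.02064676 182.78833643 162.52445236] 47.69830316875242
```

View pics/w3.png

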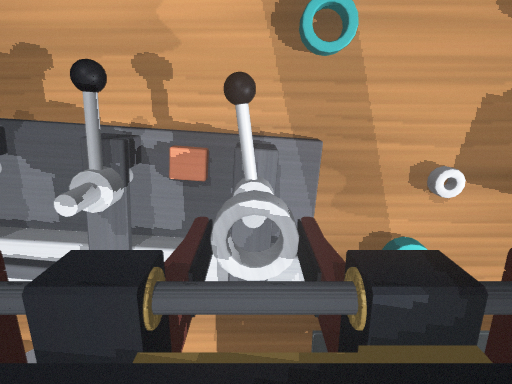

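View pics/sc3c.png

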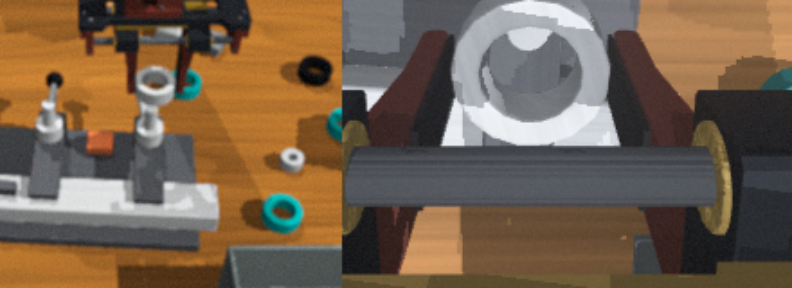

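The ring is held flat at (255,237) in the wrist view, with the stud visible under its hole at about (250,240). Next I measure the ring's centre against the stud.

```bash
python3 - <<'E'
from h import *
for n,f in(('wrist','w3'),):
    P=cloud(n,f); C=P.copy(); r=np.hypot(P[...,0]-578,P[...,1]-182)<45
    h=np.histogram(P[r][:,2],np.arange(40,220,4)); print([(int(b),int(a)) for a,b in zip(*h) if a>60])
    m=r&(abs(P[...,2]-154)<3.5); m[:185]=0
    v,u=np.nonzero(m&(np.abs(np.arange(512)-255)<44)[None,:]); q=P[v,u]; print('ring top',len(q),q.mean(0),q.min(0),q.max(0))
    e=cv2.fitEllipse(cv2.convexHull(np.c_[u,v].astype(np.float32))); print(e)
    m=r&(P[...,2]<114)&(P[...,2]>104); q=P[m]; v,u=np.nonzero(m); print('stud',len(q),q.mean(0),q.min(0),q.max(0),u.mean(),v.mean())
E
```

```text
[(52, 1494), (56, 280), (68, 475), (72, 75), (76, 281), (108, 230), (136, 251), (140, 330), (144, 443), (148, 520), (152, 3698), (156, 226), (160, 209), (164, 232), (168, 240), (172, 270), (176, 283), (180, 305), (184, 327), (188, 349), (192, 366), (196, 385), (200, 402), (204, 344), (208, 177), (212, 186)]
ring top 3691 [575.61516156 183.6915155  154.28096941] [552.85614232 160.66382817 150.50157344] [600.66469744 207.53479289 157.18325102]
((254.82598876953125, 238.93516540527344), (83.76807403564453, 89.07479095458984), 96.27445220947266)
stud 230 [581.97680294 182.69432912 110.33184272] [577.66607793 175.16366366 108.11441975] [586.69795799 189.993418   111.80838992] 253.1782608695652 220.64347826086956
```

Request:
{"api": "arm_command", "payload": {
  "rows": [0,0,0,-0.025,-0.019,0,-0.2,0,0,0,-0.025,-0.019,0.2,-0.2,0,0,0,-0.025,-0.019,0.4,-0.2,0,0,0,-0.025,-0.019,0.4,-0.2]
}}

```text
t: 9.7
ee_pos: [578.5, 180.0, 127.9]
orientation: [0.0, -3.136, 0.002]
ft_force: [-1.6, -0.7, -0.7]
width: 47.7
grasp_force: 30.0
```

Request:
{"api": "arm_command", "payload": {
  "rows": [0,0,0,0,0,0.1,-0.2,0,0,0,0,0,0.2,-0.2,0,0,0,0,0,0.2,-0.2]
}}

```text
t: 10.0
ee_pos: [580.1, 180.2, 114.0]
orientation: [-0.0, -3.14, 0.001]
ft_force: [0.1, 0.8, -0.7]
width: 47.5
grasp_force: 30.0
```

Request:
{"api": "arm_command", "payload": {
  "rows": [0,0,0,0,0.01,0.04,-0.2,0,0,0,0,0.01,0.08,-0.2,0,0,0,0,0.01,0.08,-0.2]
}}

```text
t: 10.3
ee_pos: [580.6, 181.2, 108.7]
orientation: [-0.0, -3.141, 0.0]
ft_force: [-1.0, 0.4, -1.3]
width: 47.9
grasp_force: 30.0
```

Request:
{"api": "arm_command", "payload": {
  "rows": [0,0,0,0,0,0.015,-0.2,0,0,0,0,0,0.015,-0.2]
}}

```text
t: 10.5
ee_pos: [580.8, 181.2, 107.7]
orientation: [0.0, 3.141, 0.0]
ft_force: [-0.8, 0.7, -0.9]
width: 47.7
grasp_force: 30.0
```

Request:
{"api": "arm_command", "payload": {
  "rows": [0,0,0,0,0,0.0125,-0.2,0,0,0,0,0,0.0125,-0.2]
}}

```text
t: 10.7
ee_pos: [580.7, 181.2, 106.7]
orientation: [0.0, 3.142, 0.0]
ft_force: [-0.3, -0.0, -1.1]
width: 47.8
grasp_force: 30.0
```

Request:
{"api": "arm_command", "payload": {
  "rows": [0,0,0,0,0,0.0125,-0.2,0,0,0,0,0,0.0125,-0.2]
}}

```text
t: 10.9
ee_pos: [580.7, 181.2, 105.6]
orientation: [-0.0, -3.141, 0.0]
ft_force: [0.0, -0.4, -1.0]
width: 47.6
grasp_force: 30.0
```

Request:
{"api": "arm_command", "payload": {
  "rows": [0,0,0,0,0,0,0.2,0,0,0,0,0,0,0.5,0,0,0,0,0,0,0.5,0,0,0,0,0,0,0.5]
}}

```text
t: 11.3
ee_pos: [580.8, 181.3, 105.8]
orientation: [0.0, 3.141, 0.0]
ft_force: [-0.1, 0.8, 0.2]
width: 65.5
grasp_force: 0.0
```

Request:
{"api": "arm_command", "payload": {
  "rows": [0,0,0,0,0,-0.3,0.5,0,0,0,0,0,-0.8,0.5,0,0,0,0,0,-1,0.5]
}}

```text
t: 11.6
ee_pos: [582.2, 181.6, 188.8]
orientation: [0.0, 3.138, 0.002]
ft_force: [-0.2, -0.2, 0.8]
width: 66.2
grasp_force: 0.0
```

Request:
{"api": "arm_command", "payload": {
  "rows": [0,0,0,0.8,0.8,-0.5,0.5,0,0,0,0.8,0.8,-0.5,0.5,0,0,0,0.8,0.8,-0.5,0.5,0,0,0,0.8,0.8,-0.5,0.5]
}}

```text
t: 12.0
ee_pos: [516.6, 245.9, 226.4]
orientation: [-0.003, 3.14, 0.001]
ft_force: [0.2, -1.9, -0.2]
width: 66.2
grasp_force: 0.0
```

```bash
python3 - <<'E'
from h import *
o=ctrl.get_obs(); print(o['ee_pos'],o['ft_force'],o['t']); w,_=snap('wrist','w4'); s,_=snap('scene','sc4'); t,_=snap('top','top4')
P=cloud('wrist','w4'); m=np.hypot(P[...,0]-579,P[...,1]-182)<30
for lo,hi in((92,101),(104,115)):
    q=P[m&(P[...,2]>lo)&(P[...,2]<hi)]; print(len(q),q.mean(0),q.min(0),q.max(0))
a=cv2.resize(s[140:270,210:400],None,fx=2,fy=2)
w=cv2.resize(w,(400,300)); c=np.zeros((300,780,3),np.uint8); c[:,:400]=w; c[:260,400:]=a
cv2.imwrite('pics/f4.png',c[:,:,::-1])
E
```

```text
[516.56150578 245.94299274 226.38986202] [ 0.2479533  -1.9178558  -0.22006266] 12.0
472 [580.3327003  197.13226238  96.81468456] [557.7137636  183.55787884  92.00644053] [603.13786615 205.86852707  99.44082568]<stdin>:5: RuntimeWarning: Mean of empty slice.
  ret = um.true_divide(
Traceback (most recent call last):
ValueError: zero-size array to reduction operation minimum which has no identity
```

```bash
python3 - <<'E'
from h import *
s=cv2.imread('pics/sc4.png'); t=cv2.imread('pics/top4.png')
c=np.hstack([cv2.resize(s[140:270,210:400],(380,260)),cv2.resize(t[130:260,190:380],(380,260))]); cv2.imwrite('pics/f4.png',c)
P=cloud('top','top4'); im=t.astype(int)
m=np.hypot(P[...,0]-579,P[...,1]-182)<30; q=P[m&(P[...,2]>92)&(P[...,2]<101)]; print(len(q),q.mean(0),q.min(0),q.max(0),q[:,2].std()) if len(q) else 0
m=(abs(P[...,2]-72)<14)&(im.max(2)<60)&(abs(P[...,0]-485)<30)
k,lab,st,c=cv2.connectedComponentsWithStats(m.astype(np.uint8))
for i in range(1,k):
    if st[i,4]>8: print(st[i,4],P[lab==i].mean(0).round(1))
E
```

```text
170 [584.54153    179.0349989   96.86501284] [558.61606504 158.99641096  92.11578446] [602.06339669 204.85030495 100.78406404] 1.697000229769707
43 [494.6 169.   76.4]
53 [486.   62.9  75.6]
55 [479.5 -48.   75.2]
62 [ 469.7 -192.    74.8]
```

View pics/f4.png

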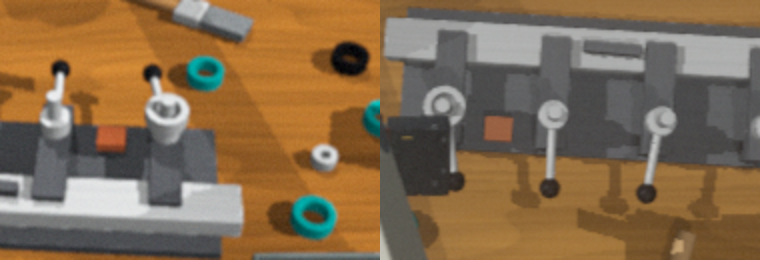

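The ring lies flat over the stud (top at about 97 mm, as it should be), and lever 1 is swung about 25 mm. The other three levers are unchanged.

```bash
python3 -c "
from workcell import ctrl
print(ctrl.close_job())"
```

```text
the job is handed in; nothing more can be done
None
```

The leftmost clamp (highest y) was the loose one: its lever gave way at about 5 N and I left it swung about 25 mm at the ball. The steel tag ring lies flat on that clamp's hub and is released; the other three levers were not pushed and have not moved, and the job is handed in.

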